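# Check the hinges of two carrying cases and put the stiff one away

### The job

Check that the two cases on the sloping stand swing freely: lift the lid of the left one (the robot's left) about half open, then that of the right one; a free lid drops shut when let go, a stiff one stays up. Then set the stiff case, lid shut, flat in the white tray (put it down, do not drop it) and slide the tray fully home to its stop under the riser. Leave the good case lying shut in its place on the stand, and do not disturb the other things on the desk.

Things in the scene. Friction and masses are not known exactly. Their poses are not given: they have to be found in the camera images.
- stand: fixed aluminium stand: board 172 x 270 mm sloping up away from the robot at 35 degrees (0.61 rad), 16 mm ledge along its lower edge. Origin on the table under the board's middle (surface 66 mm up there); x horizontal, uphill; y left along the ledge, z up. The two cases lie on it against the ledge, about 72 mm left and right of the middle, their hinged ends uphill
- case_1: dark grey hinged hard case on the stand, one of two look-alikes that swap places at random; one hinge is stiff. 110 (x) x 62 (y) x 44 high plus a tab on the lid; 0.3 to 0.45 kg. Box part 28 high, lid 16. Origin: centre of the underside; x to the hinged end (uphill), z out of the lid, so it starts tilted 35 degrees. Flat sides 62 apart, to grip across y
- lid_1 (a joint): lid of case_1 in rad: 0 shut, grows to 1.7 as it opens about the case's +y axis at hinge_1. No latch. A free lid (50 g) drops shut within 0.4 s when let go half open; the stiff one stays where it is left, about 1 N at the tab moves it and it must be brought back down to shut it
- tab_1 (a point): centre of the top face of the pull tab on the lid of case_1: a block 22 wide (along the hinge) x 10 thick x 24 tall, square on the lid's top near its free end. At (-42, 0, 68) mm in the case's frame when shut; it turns with the lid, 97 mm from the hinge along the lid. Pinch it across its 22 mm
- hinge_1 (a point): middle of the hinge line of case_1, at (55, 0, 28) mm in the case's frame; axes as the case's
- case_2: dark grey hinged hard case on the stand, one of two look-alikes that swap places at random; one hinge is stiff. 110 (x) x 62 (y) x 44 high plus a tab on the lid; 0.3 to 0.45 kg. Box part 28 high, lid 16. Origin: centre of the underside; x to the hinged end (uphill), z out of the lid, so it starts tilted 35 degrees. Flat sides 62 apart, to grip across y
- lid_2 (a joint): lid of case_2 in rad: 0 shut, grows to 1.7 as it opens about the case's +y axis at hinge_2. No latch. A free lid (50 g) drops shut within 0.4 s when let go half open; the stiff one stays where it is left, about 1 N at the tab moves it and it must be brought back down to shut it
- tab_2 (a point): centre of the top face of the pull tab on the lid of case_2: a block 22 wide (along the hinge) x 10 thick x 24 tall, square on the lid's top near its free end. At (-42, 0, 68) mm in the case's frame when shut; it turns with the lid, 97 mm from the hinge along the lid. Pinch it across its 22 mm
- hinge_2 (a point): middle of the hinge line of case_2, at (55, 0, 28) mm in the case's frame; axes as the case's
- dock: fixed wooden riser shelf, 180 deep x 240 wide, underside 90 mm and top 106 mm above the table, carried on two side panels 208 mm apart; its front edge is at the dock's x = 0. Origin on the table under the centre of the tray when the tray is fully home; x is the direction in which the tray slides home (away from the robot), y left, z up
- tray (a joint): slide of the white reject tray, in m: 0 fully pulled out towards the robot, 0.12 fully home against the stop under the riser, which then covers its rear half. Moves with about 3 N of friction and stays where left; it starts 0 to 35 mm in
- tray_floor (a point): centre of the tray's inner floor, 10 mm above the table; axes as the dock's. The tray is open-topped, inside 162 (x) x 132 (y) mm, walls 6 thick, rims 32 mm above the table. An open lid does not pass under the riser, a shut case with its tab does
- tray_front (a point): middle of the tray's front rim: on the outer front face (towards the robot), at the top of the wall, 32 mm above the table; the plain front wall can be pushed
- mug: bystander: white mug, 90 mm high
- mouse: bystander: black computer mouse, 105 mm long, in front of and between stand and dock
- earbuds: bystander: small white rounded earphone box, 50 x 62 x 26 mm, behind the stand
- remote: bystander: white remote control 160 x 45 x 20 mm lying on the riser
- tape: bystander: roll of paper tape, 90 mm across
- spray: bystander: clear bottle 140 mm high
There are look-alikes about, which are no part of the job. Leave any green look-alike of the case_2 alone. Leave any pink look-alike of the case_1 alone.

How it is judged:
On the way, in this order (a step that is already met when the one before it is completed fails the run):
1. the left case's lid has been lifted at least 0.55 rad (about 32 degrees) open (((y of case_1 in the frame of stand above 0 m and value of joint lid_1 above 0.55 rad) or (y of case_2 in the frame of stand above 0 m and value of joint lid_2 above 0.55 rad))), for 0.05 s.
2. then the right case's lid has been lifted at least 0.55 rad open (((y of case_1 in the frame of stand below 0 m and value of joint lid_1 above 0.55 rad) or (y of case_2 in the frame of stand below 0 m and value of joint lid_2 above 0.55 rad))), for 0.05 s.
3. the stiff case lies flat and shut on the tray's floor, let go (x of case_2 in the frame of tray_floor between -0.052 and 0.052 m and y of case_2 in the frame of tray_floor between -0.036 and 0.036 m and z of case_2 in the frame of tray_floor between -0.006 and 0.008 m and angle between case_2's own z axis and vertical below 0.1 rad and value of joint lid_2 below 0.12 rad and linear speed of case_2 below 0.02 m/s and contact force between the fingers and case_2 below 0.1 N), for 0.2 s.
4. the tray is fully home (within 6 mm of its stop) (value of joint tray above 0.114 m), for 0.1 s.
At the end, for the whole second after the job is handed in: The stiff case lies flat (within 0.1 rad) on the tray's floor, lid shut (under 0.12 rad), released and at rest; the tray is within 6 mm of its home stop; the good case is within 25 mm of where it started, its lid shut (under 0.12 rad) (all of step 3 and value of joint tray above 0.114 m and distance of case_1 from where it was at the start of the episode below 0.025 m and value of joint lid_1 below 0.12 rad); the robot touches nothing.
It fails at once if the stiff case is dropped or thrown (faster than 1 m/s) (linear speed of case_2 above 1 m/s).
It fails at once if the good case is taken off its place (moved over 50 mm) (distance of case_1 from where it was at the start of the episode above 0.05 m).
It fails at once if one of the other loose things on the desk (mug, mouse, earphone box, tape, bottle, remote) is moved over 30 mm (distance of any of mug, mouse, earbuds, tape, spray, remote from where it was at the start of the episode above 0.03 m).
It also fails if it takes over 67 s, if anything falls off the work surface, if the arm or the gripper's body presses on something with over 40 N, if the wrist force passes 120 N, or if a joint passes its speed limit or range.

### The arm

A 7-joint arm with a two-finger parallel gripper is mounted at the origin on the work surface. World frame = base frame: x ahead of the robot, y to its left, z up, the work surface at z = 0. Lengths are in m, angles in rad, forces in N, time in s.
With the tool pointing down it reaches from about 0.425 to 0.875 m from the base axis. Payload 8.4 kg.
Tool frame: the origin (TCP) lies at the very end of the fingers, on their centre line; the grasp point (between the pads) lies 19 mm behind it; z points along the fingers, y is the direction in which the jaws open and shut (so a half turn about z gives the same grasp; the last joint's range is limited). The gripper opens to 85 mm and grips with 20 to 120 N. Pads are 22 mm wide; open, the fingers measure 114 mm over their backs; the gripper's body (76 mm by 85 mm) begins 54 mm behind the grasp point. The pads swing forward as they close: fully open they stand 13 mm farther back than shut.
Start: joints at [1.23, 0.333, 0.04, 1.465, -0.013, 1.343, -0.059], TCP at [0.156, -0.631, 0.231] pointing down, gripper open.
Joint ranges: [-2.58, 2.58], [-0.38, 2.09], [-1.3, 1.39], [0.25, 2.4], [-1.5, 4.64], [0.08, 2.09], [-2.65, 2.65]. Speed limits (rad/s): [2.22, 2.22, 2.79, 2.79, 3.14, 3.14, 3.14].

### API

Orientations are given as a unit quaternion [w, x, y, z].
In Python, from station import r, vision gives the robot as it stands.
- The arm moves only by the tool step_arm, never from a script. Its argument "commands" is a list of rows, each a list of 4 numbers: the shift along the world's x, y, z each as a share of 10 cm, from -1 to 1, then the turn about the world's z as a share of 60 degrees, from -1 to 1. In form: [[dx, dy, dz, yaw], ...]. A call has 1 to 5 rows; each row shifts and turns the commanded pose from where the row before left it; what a row does not reach is not made up. A row lasts 1/8 s, in which the tool goes at most 62.5 mm and 10.7 degrees, less where a joint would pass 70% of its speed; a pose out of reach is approached as far as the arm can. A call with a number of a shift or a turn outside -1 to 1 is refused whole. A call with a gripper value outside its range is refused whole. "claw" is the opening, from -1 (shut) to 1 (fully open), set as the call begins (left out, the last holds). The fingers move at their own pace and stop on an object; "newtons" is the grip in N (left out, the last holds). Time passes only in rows, so rows that do not move let the fingers close. It gives the time, the measured TCP pose, the force and the opening at its end, in the units of the state.
- r.read_state(): the state, without advancing time (a new reading comes with each control period).
- vision.capture(name): name is "scene" or "top"; returns a dict with "color" (480x640x3 uint8, blue, green, red), "z_map" (480x640 float32, m along the optical axis (not along the pixel's ray), 0 where there is no reading), "mtx" (3x3 intrinsics, pixels), "position" and "attitude" of the camera in the world. Camera axes: x right, y down, z forward; pixel columns grow to the right and rows downward; lengths in m; the calibration is good to about 2 mm. A picture is of the moment at which its call begins.
- r.finish_job(): hands the job in, once; it reports no verdict.
The state is a dict: "t": time; "qpos": joint angles; "qd": joint speeds; "joint_efforts": joint torques, N m; "position": TCP position; "ee_rot": TCP orientation; "wrist_force": force on the tool from outside, world axes, zero at the start; "ft_torque": the same for the moment, N m; "width": opening from 0.0 (shut) to 1.0 (fully open).
Only numpy, scipy, OpenCV 4.12 (cv2) and the standard library are available. Lean on these libraries where they do the work, as an engineer would, in place of code of your own. Each camera call takes 0.05 s, during which the arm holds its last target.

## Working session

There is one attempt and no reset: what is moved stays moved. The work goes in short steps, Python scripts to look and compute and a tool call to move; the robot and the scene stay as the last step left them, time stands still between calls to the robot, and variables do not carry over. Pictures are saved under pics/ and viewed, and the job is handed in when it is done.

Besides the shell and the picture viewer there is one more tool, called after "Request:" as a command line: name --pt "numbers of a row" for each row, then --argument value for the rest. step_arm: Moves the arm, as the interface text tells. Its arguments: {"type":"object","properties":{"commands":{"type":"array"},"claw":{"type":"number"},"newtons":{"type":"number"}},"required":["commands"]}

```bash
mkdir -p pics; ls; cat > h.py <<'E'
import numpy as np, cv2
from station import r, vision
from scipy.spatial.transform import Rotation as R
def cap(n,f=None):
    c=vision.capture(n)
    if f: cv2.imwrite('pics/'+f,c['color'])
    np.savez('last_%s.npz'%n,**{k:np.array(v) for k,v in c.items()})
    return c
def att(c):
    a=np.array(c['attitude'])
    return a if a.shape==(3,3) else R.from_quat(a[[1,2,3,0]]).as_matrix()
def cloud(c):
    z=c['z_map'];K=np.array(c['mtx']);v,u=np.mgrid[:z.shape[0],:z.shape[1]]
    p=np.stack([(u-K[0,2])/K[0,0]*z,(v-K[1,2])/K[1,1]*z,z],-1)
    w=p@att(c).T+np.array(c['position']); w[z==0]=np.nan
    return w
E
python3 - <<'E'
from h import *
print(r.read_state())
for n in('scene','top'):
    c=cap(n,n+'0.png');print(n,c['mtx'],c['position'],c['attitude'])
E
```

```text
pics
{'t': 0.0, 'qpos': array([ 1.22978759,  0.33386249,  0.03987493,  1.46628062, -0.01341719,
        1.34328891, -0.05851469]), 'qd': array([-1.17886408e-03,  7.49340848e-04,  9.42429274e-04,  9.73054323e-04,
       -1.52767907e-03,  8.45234131e-04,  5.81267513e-05]), 'joint_efforts': array([-5.81216009e-04, -6.58559418e+01,  1.36488374e+00, -4.05552828e+01,
        1.66930648e-02,  1.27119411e-02, -2.76287238e-05]), 'position': array([ 0.15551647, -0.63065182,  0.23044799]), 'ee_rot': array([-7.74306554e-04,  9.92701889e-01,  1.20591624e-01, -1.38924581e-04]), 'wrist_force': array([-0.50972266,  0.21283437,  0.00920702]), 'ft_torque': array([-0.00720307, -0.03022263, -0.01368195]), 'width': 0.9973473556408239}
scene [[468.62492032   0.         316.2658283 ]
 [  0.         468.62492032 239.08581093]
 [  0.           0.           1.        ]] [1.01230881 0.57061094 0.79843737] [-0.13806546  0.35622249  0.85470151 -0.35146663]
top [[611.96170963   0.         316.38585085]
 [  0.         611.96170963 236.80228645]
 [  0.           0.           1.        ]] [0.19710131 0.07732994 1.64816639] [-0.07829092  0.70486001 -0.70084218  0.07657115]
```

View pics/scene0.png

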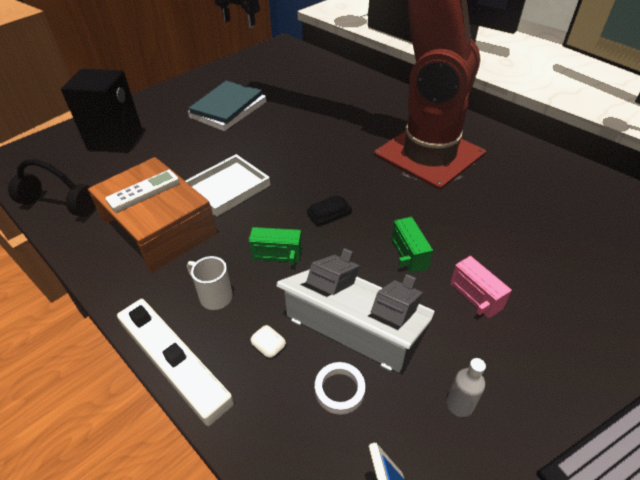

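View pics/top0.png

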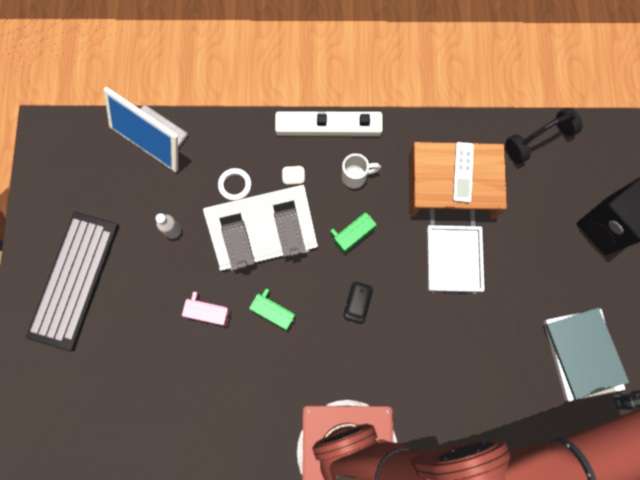

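In the top view, these could be taken for the wanted cases: dark grey cases on the stand at (237,242), left, and (290,230), right; green look-alikes at (355,232) and (272,310); pink at (205,312). I choose the two grey ones. The tray is at (456,258), under the riser at (459,176).

```bash
python3 - <<'E'
from h import *
c=np.load('last_top.npz');w=cloud(c)
im=c['color']
cv2.imwrite('pics/crop_t.png',cv2.resize(im[170:290,190:340],None,fx=5,fy=5,interpolation=cv2.INTER_CUBIC))
cs=np.load('last_scene.npz');ws=cloud(cs)
cv2.imwrite('pics/crop_s.png',cv2.resize(cs['color'][230:370,270:440],None,fx=4.5,fy=4.5,interpolation=cv2.INTER_CUBIC))
for n,p in dict(l=(237,242),r_=(290,230),table=(150,380),tray=(456,258),shelf=(430,180),mouse=(358,303),g1=(355,232),bd=(263,228)).items():
    print(n,w[p[1],p[0]].round(3))
# board plane fit: white pixels in region
allp=[]
for cc,ww in((c,w),(cs,ws)):
    m=(ww[...,2]>.02)&(ww[...,2]<.14)&(ww[...,0]>.4)&(ww[...,0]<.75)&(ww[...,1]>.05)&(ww[...,1]<.45)&(cc['color'].min(-1)>120)
    P=ww[m];print(len(P),P.min(0),P.max(0));
    best=None
    rng=np.random.default_rng(0)
    for i in range(500):
        a=P[rng.choice(len(P),3,False)];nn=np.cross(a[1]-a[0],a[2]-a[0]);l=np.linalg.norm(nn)
        if l<1e-4: continue
        nn/=l; nn*=np.sign(nn[2])
        k=abs((P-a[0])@nn)<.003
        if 0.7<nn[2]<.9 and (best is None or k.sum()>best.sum()):best=k
    Q=P[best];m0=Q.mean(0);n=np.linalg.svd(Q-m0,full_matrices=False)[2][2];n*=np.sign(n[2])
    print('plane',best.sum(),m0,n,'tilt',np.arccos(n[2]),'dir',np.degrees(np.arctan2(-n[1],-n[0])), 'd',n@m0)
    rect=cv2.minAreaRect(Q[:,:2].astype(np.float32));print(rect)
E
```

```text
l [0.528 0.288 0.099]
r_ [0.562 0.151 0.092]
table [0.177 0.517 0.   ]
tray [ 0.506 -0.299  0.005]
shelf [ 0.697 -0.217  0.102]
mouse [ 0.378 -0.028  0.037]
g1 [ 0.565 -0.021  0.059]
bd [0.575 0.225 0.059]
6431 [0.40032935 0.08058826 0.02000785] [0.74984362 0.40802451 0.12685468]
plane 2220 [0.59208287 0.23191094 0.07595479] [-0.55808644 -0.13833565  0.81817038] tilt 0.6125746247697983 dir 13.92159261077913 d -0.30037101186399773
((0.579646110534668, 0.23051178455352783), (0.1398916393518448, 0.2697506248950958), 14.171235084533691)
4904 [0.40142316 0.09035721 0.02000893] [0.74998788 0.40428601 0.11932371]
plane 2850 [0.59634734 0.25115311 0.08371139] [-0.54912252 -0.13759805  0.82433685] tilt 0.6017665677769805 dir 14.067410985010062 d -0.2930195411682617
((0.5785359740257263, 0.22975648939609528), (0.14253945648670197, 0.26931649446487427), 14.359296798706055)
```

View pics/crop_t.png

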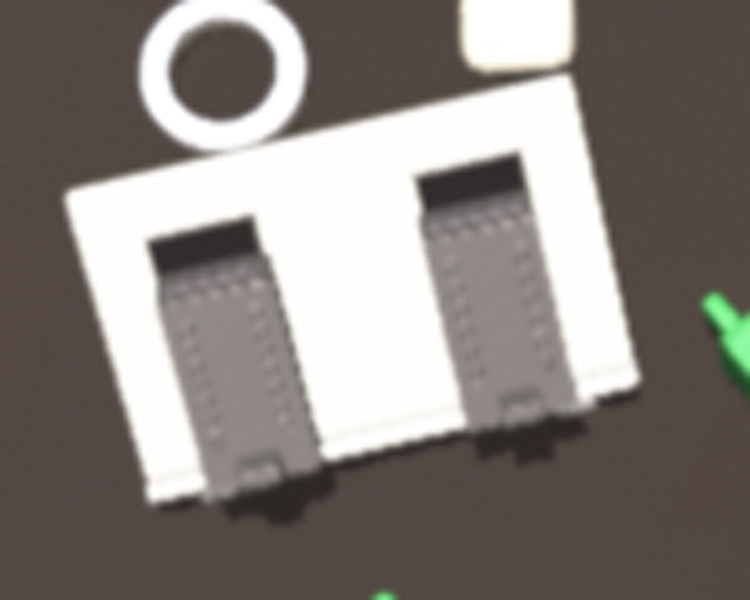

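View pics/crop_s.png

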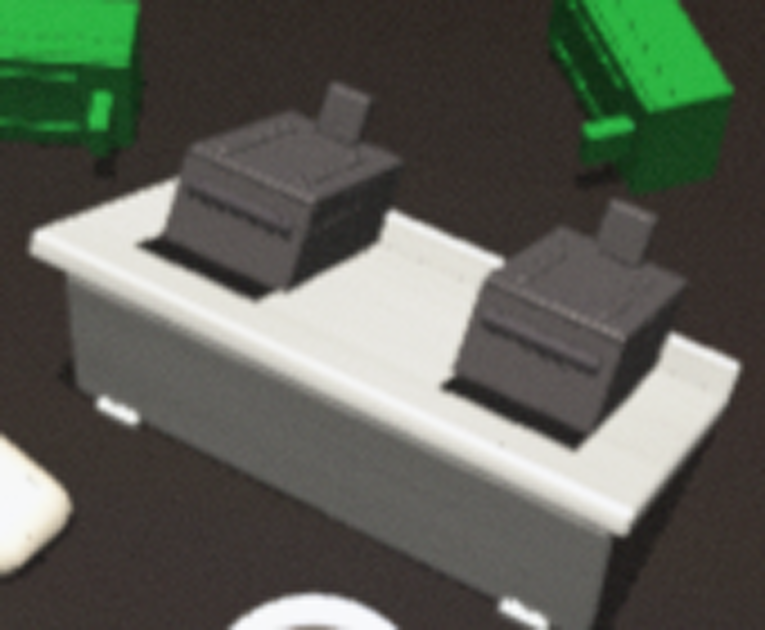

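Crops confirm both dark grey cases have their tabs at the ledge (robot) end; tabs sit at about top px (242,264) and (294,251).

```bash
cat >> h.py <<'E'
psi=np.radians(14.1); S0=np.array([.579,.230,.0])
ex=np.array([np.cos(psi),np.sin(psi),0]);ey=np.array([-np.sin(psi),np.cos(psi),0]);ez=np.array([0,0,1.])
a35=np.radians(35)
bs=ex*np.cos(a35)+ez*np.sin(a35); bn=-ex*np.sin(a35)+ez*np.cos(a35); B0=S0+ez*.066
def board(w): # slope, y, normal
    d=w-B0; return np.stack([d@bs,d@ey,d@bn],-1)
def unboard(s,y,n): return B0+s*bs+y*ey+n*bn
E
python3 - <<'E'
from h import *
for nm in('top','scene'):
    c=np.load('last_%s.npz'%nm);w=cloud(c);b=board(w);dark=c['color'].max(-1)<150
    near=(abs(b[...,0])<.16)&(abs(b[...,1])<.15)
    k=near&(abs(b[...,2])<.006)&~dark; print(nm,'board s,y',np.percentile(b[k][:,:2],[.5,50,99.5],axis=0).round(4).tolist(),'n',np.median(b[k][:,2]))
    for sgn in(1,-1):
        k=near&(b[...,1]*sgn>0)&(b[...,2]>.038)&(b[...,2]<.050)&dark
        P=b[k];print(sgn,'lid',len(P),np.percentile(P,[1,50,99],axis=0).round(4).tolist())
        k=near&(b[...,1]*sgn>0)&(b[...,2]>.055)&(b[...,2]<.08)
        P=b[k];print(sgn,'tab',len(P),np.percentile(P,[2,50,98],axis=0).round(4).tolist())
    # dock/tray
    k=(abs(w[...,2]-.106)<.006)&(w[...,1]<-.1)&(w[...,1]>-.6)&(w[...,0]>.5)
    k=k.astype(np.uint8);_,lab,st,_=cv2.connectedComponentsWithStats(k);i=1+np.argmax(st[1:,4])
    print('shelf',cv2.minAreaRect(w[lab==i][:,:2].astype(np.float32)),np.median(w[lab==i][:,2]))
    k=(c['color'].min(-1)>110)&(w[...,2]<.045)&(w[...,1]<-.15)&(w[...,1]>-.5)&(w[...,0]>.35)&(w[...,0]<.75)
    k=k.astype(np.uint8);_,lab,st,_=cv2.connectedComponentsWithStats(k);i=1+np.argmax(st[1:,4])
    P=w[lab==i];print('tray',cv2.minAreaRect(P[:,:2].astype(np.float32)),np.percentile(P[:,2],[1,50,99]))
    P=P[P[:,2]>.024];print('rim',cv2.minAreaRect(P[:,:2].astype(np.float32)),len(P))
E
```

```text
top board s,y [[-0.083, -0.1337], [0.0222, -0.0008], [0.0845, 0.1339]] n 0.00045957640975161394
1 lid 734 [[-0.0793, 0.0401, 0.0386], [-0.0223, 0.0684, 0.0446], [0.0298, 0.0976, 0.0497]]
1 tab 67 [[-0.158, 0.0217, 0.0561], [-0.067, 0.0655, 0.0688], [-0.0079, 0.085, 0.079]]
-1 lid 678 [[-0.0809, -0.0952, 0.0384], [-0.0228, -0.0679, 0.0449], [0.0309, -0.0422, 0.0498]]
-1 tab 42 [[-0.0718, -0.0799, 0.0555], [-0.065, -0.0699, 0.0663], [-0.0504, -0.0577, 0.0731]]
shelf ((0.7116378545761108, -0.2949025332927704), (0.24114525318145752, 0.18274368345737457), 89.25679779052734) 0.10552200292835767
tray ((0.5134133100509644, -0.2975229322910309), (0.1579480618238449, 0.20133306086063385), 88.7665023803711) [-0.00345828  0.01055571  0.03652409]
rim ((0.5020574331283569, -0.2914617657661438), (0.1463981717824936, 0.178878515958786), 89.29753875732422) 623
scene board s,y [[-0.0834, -0.1319], [0.0516, 0.0087], [0.085, 0.1333]] n 0.0020054925137248628
1 lid 725 [[-0.0775, 0.0404, 0.0384], [-0.0075, 0.0728, 0.0461], [0.0304, 0.1012, 0.0489]]
1 tab 163 [[-0.1594, 0.0213, 0.0557], [-0.0664, 0.0637, 0.067], [-0.0611, 0.0808, 0.0794]]
-1 lid 640 [[-0.0771, -0.0991, 0.0385], [-0.0081, -0.0655, 0.0459], [0.0305, -0.0383, 0.0486]]
-1 tab 85 [[-0.0707, -0.0798, 0.0554], [-0.0638, -0.0686, 0.0639], [-0.0609, -0.0583, 0.0703]]
shelf ((0.7111653089523315, -0.295701265335083), (0.2445424497127533, 0.18078359961509705), 88.98954772949219) 0.10577650455499843
tray ((0.48678743839263916, -0.3144450783729553), (0.19607150554656982, 0.20176683366298676), 87.87938690185547) [-0.00188227  0.01009226  0.03393415]
rim ((0.5010584592819214, -0.291772723197937), (0.14971840381622314, 0.17510871589183807), 87.9717788696289) 380
```

Request:
step_arm --pt "0.4 0.3 0.04 0" --pt "0.4 0.3 0.04 0" --pt "0.4 0.3 0.04 0" --pt "0.4 0.3 0.04 0" --pt "0.4 0.3 0.04 0" --claw 0 --newtons 20

```text
t: 0.72
position: [0.3566, -0.4798, 0.2511]
ee_rot: [-0.0, 0.993, 0.121, -0.0]
wrist_force: [-0.0, -0.4, -0.0]
width: 0.5
```

Request:
step_arm --pt "0.3 0.4 0 0" --pt "0.3 0.45 0 0" --pt "0.3 0.45 0 0" --pt "0.2 0.45 0 0" --pt "0.05 0.45 0 0"

```text
t: 1.35
position: [0.4715, -0.2589, 0.2508]
ee_rot: [-0.0, 0.993, 0.121, -0.0]
wrist_force: [0.3, 1.1, -1.5]
width: 0.505
```

Request:
step_arm --pt "0 0.5 0 0" --pt "0 0.5 0 0" --pt "0 0.5 0 0" --pt "0 0.5 0 0" --pt "0 0.5 0 0"

```text
t: 1.98
position: [0.4702, -0.0095, 0.2512]
ee_rot: [0.0, 0.993, 0.121, -0.0]
wrist_force: [1.6, 0.6, 0.1]
width: 0.499
```

Request:
step_arm --pt "0 0.5 0 0.005" --pt "0 0.5 -0.1 0" --pt "0 0.5 -0.2 0" --pt "0 0.5 -0.2 0" --pt "0 0.5 -0.2 0"

```text
t: 2.6
position: [0.4704, 0.2402, 0.1806]
ee_rot: [0.0, 0.992, 0.123, 0.0]
wrist_force: [0.5, 0.1, -0.1]
width: 0.5
```

Request:
step_arm --pt "0 0.2 -0.1 0" --pt "0 0 0 0"

```text
t: 2.85
position: [0.4694, 0.2603, 0.1702]
ee_rot: [-0.0, 0.992, 0.125, -0.001]
wrist_force: [0.8, 0.0, 0.6]
width: 0.502
```

Request:
step_arm --pt "0 0.14 -0.2 0" --pt "0 0 -0.2 0" --pt "0 0 -0.2 0" --pt "0 0 0 0"

```text
t: 3.35
position: [0.4699, 0.2713, 0.1095]
ee_rot: [0.001, 0.992, 0.123, -0.001]
wrist_force: [0.0, 0.4, 0.3]
width: 0.5
```

```bash
python3 - <<'E'
from h import *
c=cap('scene');cv2.imwrite('pics/a1.png',cv2.resize(c['color'][190:330,320:470],None,fx=5,fy=4.2,interpolation=cv2.INTER_CUBIC))
print(r.read_state()['position'])
E
```

```text
[0.47039988 0.27197386 0.11069291]
```

View pics/a1.png

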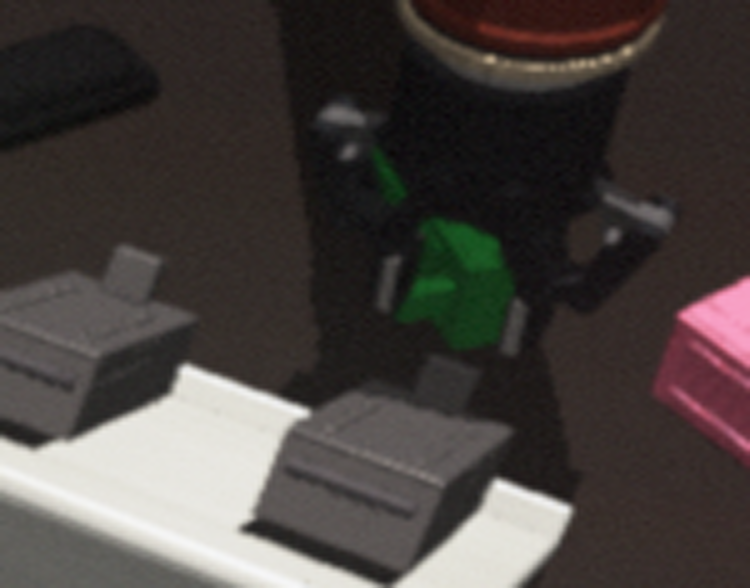

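The fingers (crop 388,283 and 513,327) straddle the left tab (447,375). Descending.

Request:
step_arm --pt "0 0.02 -0.2 0" --pt "0 0 -0.2 0" --pt "0 0 -0.05 0" --pt "0 0 0 0"

```text
t: 3.9
position: [0.4703, 0.2749, 0.0658]
ee_rot: [0.0, 0.992, 0.123, -0.0]
wrist_force: [0.4, 0.2, 0.1]
width: 0.501
```

Request:
step_arm --pt "0 0 0 0" --pt "0 0 0 0" --pt "0 0 0 0" --claw -1 --newtons 25

```text
t: 4.28
position: [0.4708, 0.2756, 0.067]
ee_rot: [-0.0, 0.992, 0.123, 0.001]
wrist_force: [-2.0, 2.5, 3.2]
width: 0.253
```

```bash
python3 - <<'E'
from h import *
c=cap('scene');cv2.imwrite('pics/a2.png',cv2.resize(c['color'][190:330,320:470],None,fx=5,fy=4.2,interpolation=cv2.INTER_CUBIC))
# arc: P(th) rel hinge
hx,hz=np.array([-.024+.055,.028])
d0=np.array([-.066-(-.024+.055),.060-.028])
def P(th):
    c,s=np.cos(th),np.sin(th)
    x=c*d0[0]+s*d0[1]; z=-s*d0[0]+c*d0[1]
    return x*np.cos(a35)-z*np.sin(a35), x*np.sin(a35)+z*np.cos(a35)
p0=np.array(P(0));q=p0
for th in np.arange(.1,.95,.1):
    p=np.array(P(th));d=p-q;q=p
    v=d[0]*ex+d[1]*ez
    print(round(th,2),'d',v.round(4),'tot',((p-p0)[0]*ex+(p-p0)[1]*ez).round(4))
E
```

```text
0.1 d [-0.0024 -0.0006  0.0099] tot [-0.0024 -0.0006  0.0099]
0.2 d [-0.0014 -0.0004  0.0101] tot [-0.0038 -0.0009  0.02  ]
0.3 d [-0.0004 -0.0001  0.0102] tot [-0.0042 -0.0011  0.0302]
0.4 d [0.0006 0.0001 0.0102] tot [-0.0036 -0.0009  0.0404]
0.5 d [0.0016 0.0004 0.0101] tot [-0.0021 -0.0005  0.0505]
0.6 d [0.0025 0.0006 0.0099] tot [0.0005 0.0001 0.0604]
0.7 d [0.0035 0.0009 0.0096] tot [0.0039 0.001  0.0699]
0.8 d [0.0044 0.0011 0.0092] tot [0.0083 0.0021 0.0791]
0.9 d [0.0052 0.0013 0.0087] tot [0.0135 0.0034 0.0878]
```

View pics/a2.png

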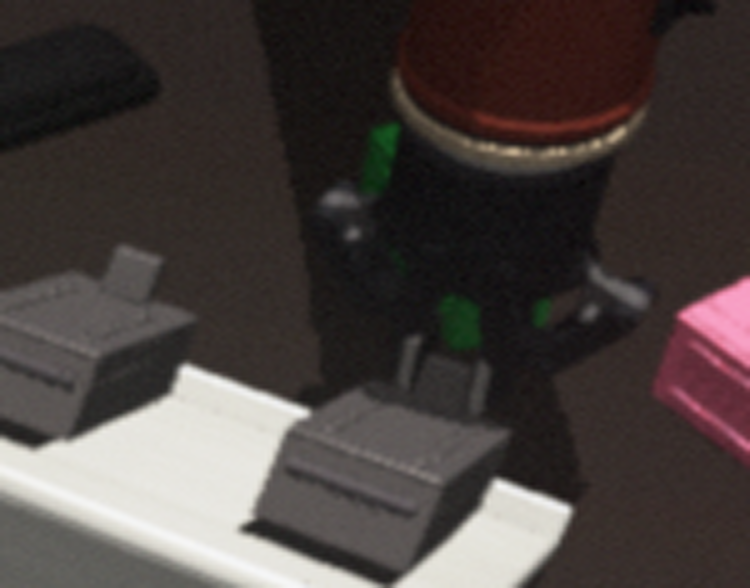

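The tab is pinched (crop 447,385; width 21.5 mm). Lifting along the arc.

Request:
step_arm --pt "-0.024 -0.006 0.1 0" --pt "-0.014 -0.004 0.1 0" --pt "-0.004 -0.001 0.1 0" --pt "0.006 0.001 0.1 0" --pt "0.016 0.004 0.1 0"

```text
t: 4.95
position: [0.4688, 0.2741, 0.1171]
ee_rot: [0.0, 0.992, 0.123, 0.0]
wrist_force: [-0.6, -0.1, -2.8]
width: 0.25
```

Request:
step_arm --pt "0.025 0.006 0.1 0" --pt "0.035 0.009 0.1 0" --pt "0.044 0.011 0.09 0" --pt "0 0 0 0"

```text
t: 5.45
position: [0.4798, 0.2772, 0.146]
ee_rot: [-0.0, 0.992, 0.123, 0.001]
wrist_force: [0.4, 0.1, -2.4]
width: 0.248
```

```bash
python3 - <<'E'
from h import *
c=cap('scene');cv2.imwrite('pics/a3.png',cv2.resize(c['color'][190:330,320:470],None,fx=5,fy=4.2,interpolation=cv2.INTER_CUBIC))
E
```

```text
(no output)
```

View pics/a3.png

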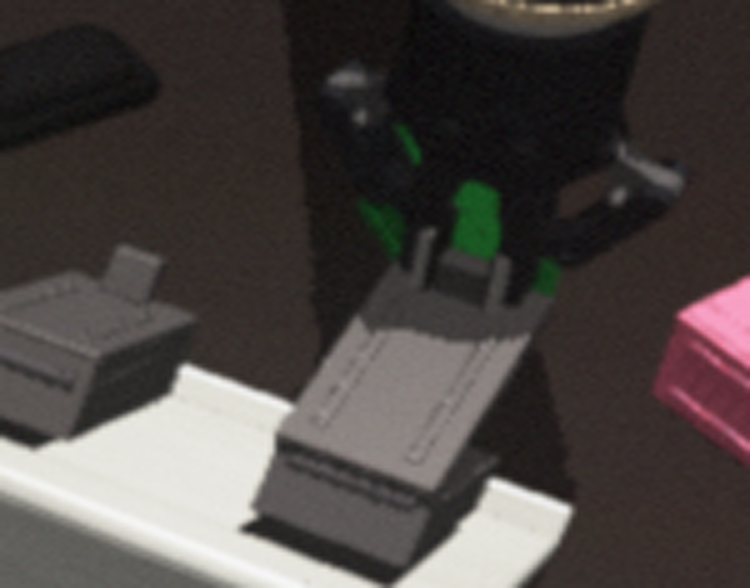

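The left lid is raised about 0.8 rad, with the tab at crop (467,278). Letting go.

Request:
step_arm --pt "0 0 0 0" --pt "0 0 0 0" --pt "0 0 0 0" --pt "0 0 0 0" --pt "0 0 0 0" --claw 0

```text
t: 6.12
position: [0.479, 0.277, 0.1453]
ee_rot: [-0.0, 0.992, 0.123, -0.0]
wrist_force: [0.2, -0.8, 0.3]
width: 0.5
```

```bash
python3 - <<'E'
from h import *
c=cap('scene');cv2.imwrite('pics/a4.png',cv2.resize(c['color'][190:330,320:470],None,fx=5,fy=4.2,interpolation=cv2.INTER_CUBIC))
E
```

```text
(no output)
```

View pics/a4.png

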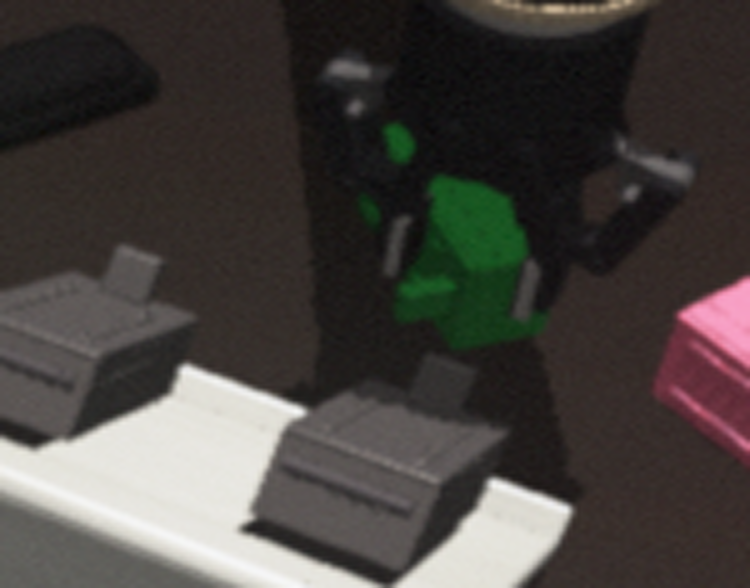

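The left lid fell shut (tab back at crop 443,380), so the left case is the good one. Now the right.

Request:
step_arm --pt "0 -0.2 0 0" --pt "0.06 -0.35 0 0" --pt "0.1 -0.42 0 0" --pt "0.09 -0.4 -0.1 0" --pt "0 0 -0.2 0"

```text
t: 6.8
position: [0.5056, 0.136, 0.1155]
ee_rot: [0.001, 0.993, 0.12, 0.001]
wrist_force: [-0.4, 0.7, -0.6]
width: 0.497
```

Request:
step_arm --pt "0 0 0 0" --pt "0 0 0 0"

```text
t: 7.05
position: [0.5041, 0.1408, 0.116]
ee_rot: [-0.0, 0.992, 0.124, 0.0]
wrist_force: [1.1, -0.2, 0.8]
width: 0.499
```

```bash
python3 - <<'E'
from h import *
c=cap('scene');cv2.imwrite('pics/b1.png',cv2.resize(c['color'][190:330,280:430],None,fx=5,fy=4.2,interpolation=cv2.INTER_CUBIC))
E
```

```text
(no output)
```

View pics/b1.png

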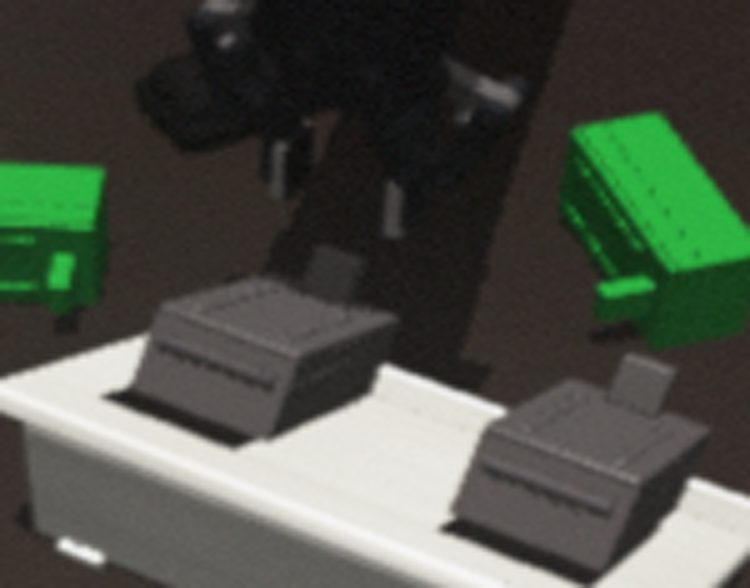

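The fingers (278,165 and 393,207) are centred over the right tab (333,270).

Request:
step_arm --pt "0 0 -0.2 0" --pt "0 0 -0.2 0" --pt "0 0 -0.1 0" --pt "0 0 0 0"

```text
t: 7.6
position: [0.5038, 0.1403, 0.0653]
ee_rot: [-0.0, 0.992, 0.123, -0.0]
wrist_force: [-0.8, -0.2, -0.2]
width: 0.5
```

Request:
step_arm --pt "0 0 0 0" --pt "0 0 0 0" --pt "0 0 0 0" --claw -1

```text
t: 7.98
position: [0.5046, 0.1401, 0.0661]
ee_rot: [-0.0, 0.992, 0.123, 0.001]
wrist_force: [-0.4, -1.1, 6.2]
width: 0.255
```

Request:
step_arm --pt "-0.024 -0.006 0.1 0" --pt "-0.014 -0.004 0.1 0" --pt "-0.004 -0.001 0.1 0" --pt "0.006 0.001 0.1 0" --pt "0.016 0.004 0.1 0"

```text
t: 8.6
position: [0.5021, 0.1393, 0.1161]
ee_rot: [0.0, 0.992, 0.123, 0.0]
wrist_force: [0.0, -0.4, -3.8]
width: 0.247
```

Request:
step_arm --pt "0.025 0.006 0.1 0" --pt "0.035 0.009 0.1 0" --pt "0.044 0.011 0.09 0" --pt "0 0 0 0"

```text
t: 9.1
position: [0.5132, 0.1423, 0.1451]
ee_rot: [-0.0, 0.992, 0.123, 0.001]
wrist_force: [0.1, 1.6, -3.8]
width: 0.249
```

```bash
python3 - <<'E'
from h import *
c=cap('scene');cv2.imwrite('pics/b2.png',cv2.resize(c['color'][190:330,280:430],None,fx=5,fy=4.2,interpolation=cv2.INTER_CUBIC))
E
```

```text
(no output)
```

View pics/b2.png

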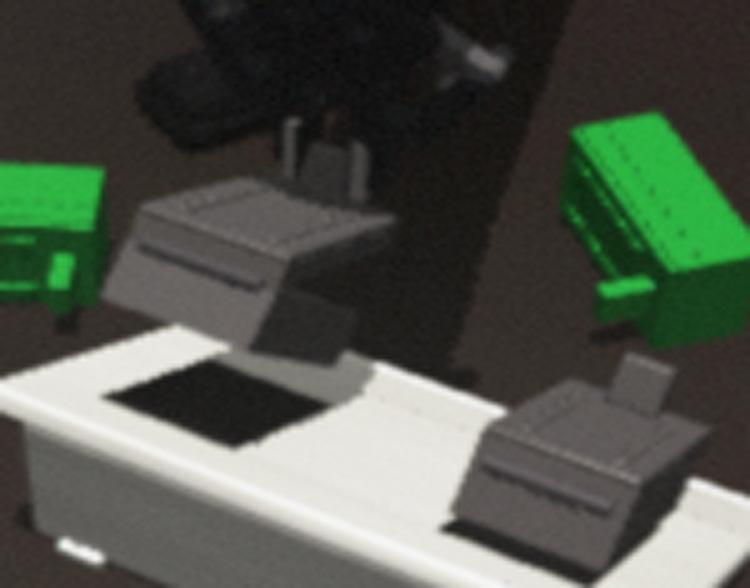

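The right case came up whole: the pinch stopped the tab turning, and the lid opened only a little (tab at crop 325,170). I'll measure its attitude before setting it back.

```bash
python3 - <<'E'
from h import *
c=np.load('last_scene.npz');w=cloud(c);b=board(w)
def fit(poly):
    m=np.zeros(w.shape[:2],np.uint8);cv2.fillPoly(m,[np.array([(280+x/5,190+y/4.2) for x,y in poly]).round().astype(int)],1)
    P=w[(m>0)&~np.isnan(w[...,0])];m0=np.median(P,0);P=P[np.linalg.norm(P-m0,axis=1)<.08]
    n=np.linalg.svd(P-P.mean(0),full_matrices=False)[2][2]; n*=np.sign(n@(c['position']-P.mean(0)))
    print(len(P),'mean board',board(P.mean(0)).round(3),'stand comps',(n@ex).round(3),(n@ey).round(3),n[2].round(3),'tilt x-z deg',np.degrees(np.arctan2(-n@ex,n[2])).round(1), 'rms',np.std((P-P.mean(0))@n).round(4))
fit([(165,210),(245,185),(370,215),(280,245)])   # lid top
fit([(140,225),(270,270),(258,335),(115,292)])   # rear face
print(board(r.read_state()['position']))
t=cap('top');cv2.imwrite('pics/b2t.png',cv2.resize(t['color'][170:290,190:340],None,fx=5,fy=5,interpolation=cv2.INTER_CUBIC))
E
```

```text
325 mean board [ 0.035 -0.069  0.103] stand comps -0.538 -0.005 0.843 tilt x-z deg 32.6 rms 0.0007
516 mean board [ 0.082 -0.068  0.078] stand comps 0.731 0.004 0.682 tilt x-z deg -47.0 rms 0.0017
[-0.0252565  -0.06912882  0.11344194]
```

View pics/b2t.png

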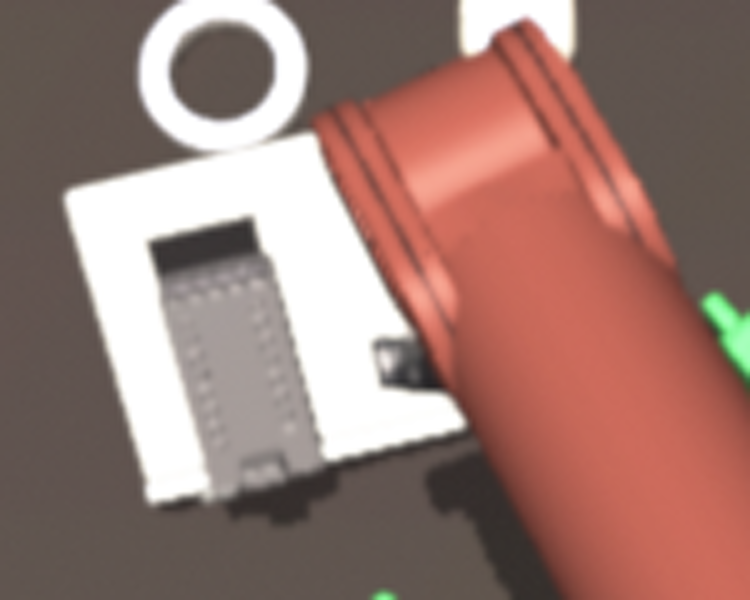

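The box hangs 10° (0.18 rad) below the lid and nothing has slipped sideways. Reversing the path to put it back, then pinching only the tab's top edge with the lowest grip so it can turn.

Request:
step_arm --pt "-0.044 -0.011 -0.09 0" --pt "-0.035 -0.009 -0.1 0" --pt "-0.025 -0.006 -0.1 0" --pt "-0.016 -0.004 -0.1 0" --pt "-0.006 -0.001 -0.1 0"

```text
t: 9.82
position: [0.5, 0.1389, 0.0948]
ee_rot: [-0.0, 0.992, 0.123, 0.0]
wrist_force: [-0.4, 0.0, -1.6]
width: 0.247
```

Request:
step_arm --pt "0.004 0.001 -0.1 0" --pt "0.014 0.004 -0.1 0" --pt "0.012 0.003 -0.05 0" --pt "0.012 0.003 -0.05 0" --pt "0 0 0 0"

```text
t: 10.45
position: [0.5047, 0.1401, 0.0661]
ee_rot: [0.0, 0.992, 0.123, 0.0]
wrist_force: [-1.9, -0.6, 8.5]
width: 0.244
```

```bash
python3 - <<'E'
from h import *
c=cap('scene');cv2.imwrite('pics/b3.png',cv2.resize(c['color'][190:330,280:430],None,fx=5,fy=4.2,interpolation=cv2.INTER_CUBIC))
E
```

View pics/b3.png

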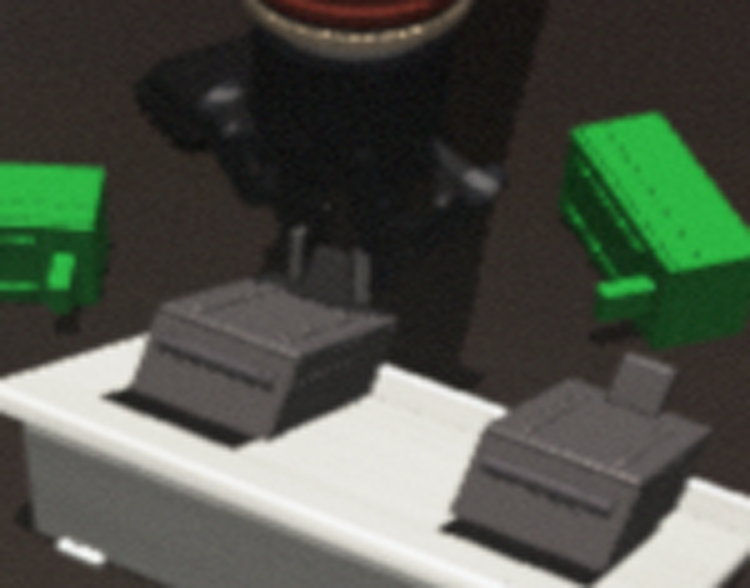

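Request:
step_arm --pt "0 0 0 0" --pt "0 0 0 0" --pt "0 0 0.05 0" --pt "0 0 0.06 0" --pt "0 0 0 0" --claw -0.3 --newtons 20

```text
t: 11.12
position: [0.5045, 0.1401, 0.077]
ee_rot: [-0.0, 0.992, 0.123, 0.001]
wrist_force: [0.2, -0.4, 0.1]
width: 0.346
```

Request:
step_arm --pt "0 0 0 0" --pt "0 0 0 0" --pt "0 0 0 0" --claw -0.52

```text
t: 11.5
position: [0.5042, 0.14, 0.0766]
ee_rot: [-0.0, 0.992, 0.123, 0.0]
wrist_force: [-1.0, -1.7, 4.7]
width: 0.249
```

Request:
step_arm --pt "-0.024 -0.006 0.1 0" --pt "-0.014 -0.004 0.1 0" --pt "-0.004 -0.001 0.1 0" --pt "0.006 0.001 0.1 0" --pt "0 0 0 0"

```text
t: 12.12
position: [0.501, 0.1391, 0.1173]
ee_rot: [0.0, 0.992, 0.123, 0.001]
wrist_force: [0.5, 0.3, -0.7]
width: 0.246
```

```bash
python3 - <<'E'
from h import *
c=cap('scene');cv2.imwrite('pics/b4.png',cv2.resize(c['color'][190:330,280:430],None,fx=5,fy=4.2,interpolation=cv2.INTER_CUBIC))
E
```

```text
(no output)
```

View pics/b4.png

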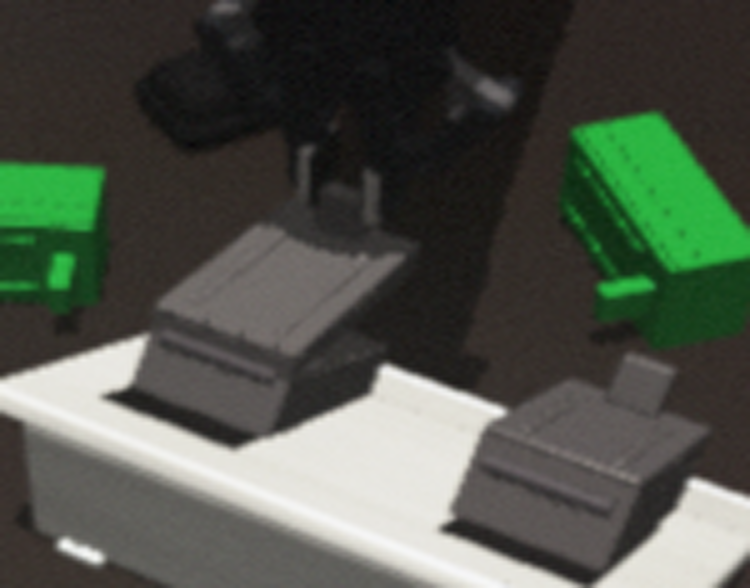

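The lid now opens with the box staying on the board (lid tab at crop 340,205). Continuing.

Request:
step_arm --pt "0.016 0.004 0.1 0" --pt "0.025 0.006 0.1 0" --pt "0.035 0.009 0.1 0" --pt "0.044 0.011 0.09 0" --pt "0 0 0 0"

```text
t: 12.8
position: [0.5132, 0.1422, 0.1562]
ee_rot: [-0.0, 0.992, 0.123, 0.001]
wrist_force: [0.1, 0.3, -1.9]
width: 0.247
```

Request:
step_arm --pt "0 0 0 0" --pt "0 0 0 0" --pt "0 0 0 0" --pt "0 0 0 0" --pt "0 0 0 0" --claw -0.1

```text
t: 13.42
position: [0.5124, 0.1419, 0.1553]
ee_rot: [-0.0, 0.992, 0.123, -0.0]
wrist_force: [-0.4, 0.4, 0.8]
width: 0.451
```

```bash
python3 - <<'E'
from h import *
c=cap('scene');cv2.imwrite('pics/b5.png',cv2.resize(c['color'][190:330,280:430],None,fx=5,fy=4.2,interpolation=cv2.INTER_CUBIC))
E
```

```text
(no output)
```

View pics/b5.png

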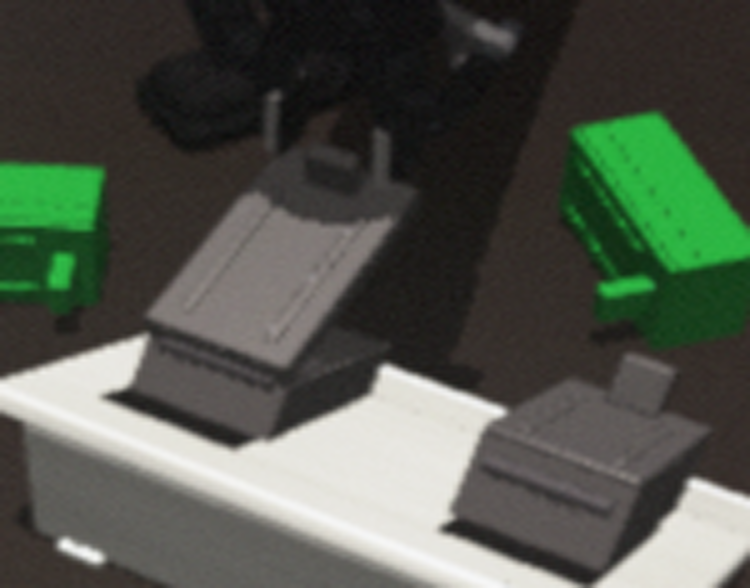

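It stays up, so the right case is the stiff one. Checking the lid angle.

```bash
python3 - <<'E'
from h import *
c=np.load('last_scene.npz');w=cloud(c)
m=np.zeros(w.shape[:2],np.uint8);cv2.fillPoly(m,[np.array([(280+x/5,190+y/4.2) for x,y in [(170,310),(260,205),(370,235),(280,350)]]).round().astype(int)],1)
P=w[(m>0)&~np.isnan(w[...,0])];n=np.linalg.svd(P-P.mean(0),full_matrices=False)[2][2];n*=np.sign(n[2])
print(np.degrees(np.arctan2(-n@ex,n[2])), 'open rad',a35-np.arctan2(-n@ex,n[2]))
E
```

```text
-10.184505747246687 open rad 0.7886183961757554
```

Request:
step_arm --pt "0 0 0 0" --pt "0 0 0 0" --pt "0 0 0 0" --claw -0.52

```text
t: 13.85
position: [0.5124, 0.142, 0.1553]
ee_rot: [-0.0, 0.992, 0.123, -0.0]
wrist_force: [0.4, -0.6, 0.7]
width: 0.247
```

Request:
step_arm --pt "-0.044 -0.011 -0.09 0" --pt "-0.035 -0.009 -0.1 0" --pt "-0.025 -0.006 -0.1 0" --pt "-0.016 -0.004 -0.1 0" --pt "-0.006 -0.001 -0.1 0"

```text
t: 14.48
position: [0.4994, 0.1387, 0.1054]
ee_rot: [0.0, 0.992, 0.123, -0.0]
wrist_force: [-2.9, -1.3, 1.2]
width: 0.25
```

Request:
step_arm --pt "0.004 0.001 -0.1 0" --pt "0.014 0.004 -0.1 0" --pt "0.024 0.006 -0.1 0" --pt "0 0 -0.02 0" --pt "0 0 0 0"

```text
t: 15.1
position: [0.5042, 0.14, 0.0749]
ee_rot: [0.0, 0.992, 0.123, -0.0]
wrist_force: [-9.8, -2.4, 13.0]
width: 0.248
```

```bash
python3 - <<'E'
from h import *
c=cap('scene');cv2.imwrite('pics/b6.png',cv2.resize(c['color'][190:330,280:430],None,fx=5,fy=4.2,interpolation=cv2.INTER_CUBIC))
E
```

```text
(no output)
```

View pics/b6.png

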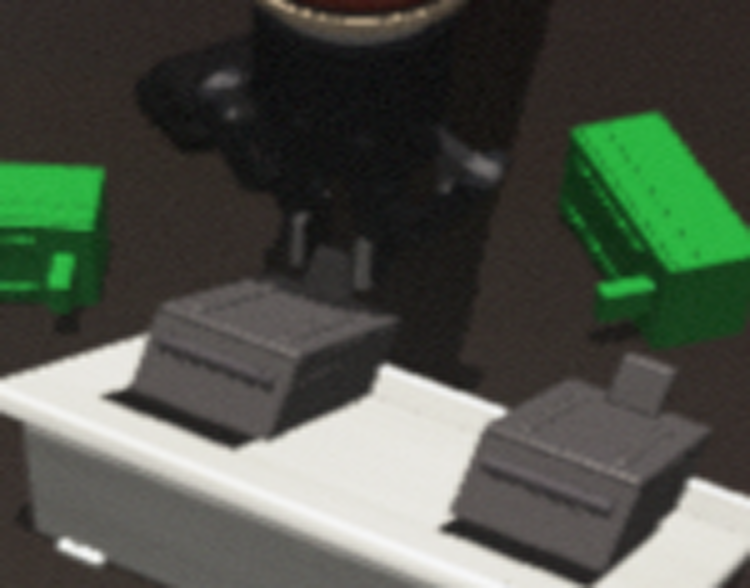

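Lid shut with 13 N downward press. Releasing and going for the side grip.

Request:
step_arm --pt "0 0 0 0" --pt "0 0 0 0" --pt "0 0 0.3 0" --pt "0 0 0.5 0" --pt "0 0 0.2 0" --claw 0

```text
t: 15.78
position: [0.5056, 0.1405, 0.177]
ee_rot: [-0.0, 0.992, 0.123, 0.002]
wrist_force: [-0.7, -1.3, 0.3]
width: 0.495
```

Request:
step_arm --pt "0.35 0.09 0 0" --pt "0.35 0.085 0 0" --pt "0 0 0 0" --pt "0 0 0 0" --pt "0 0 0 0" --claw 1

```text
t: 16.4
position: [0.5734, 0.1573, 0.1744]
ee_rot: [0.0, 0.992, 0.123, 0.0]
wrist_force: [-1.0, 0.6, -0.1]
width: 1.0
```

```bash
python3 - <<'E'
from h import *
s=r.read_state();print(s['position'],s['width'],s['ee_rot'])
c=cap('scene');cv2.imwrite('pics/c1.png',cv2.resize(c['color'][170:330,280:430],None,fx=5,fy=3.75,interpolation=cv2.INTER_CUBIC))
w=cloud(c);b=board(w);dark=c['color'].max(-1)<150
for sgn in(1,-1):
    k=(abs(b[...,0])<.12)&(b[...,1]*sgn>0)&(abs(b[...,1])<.13)&(abs(b[...,2]-.0455)<.006)&dark
    print(sgn,np.percentile(b[k],[1,50,99],axis=0).round(4).tolist())
E
```

```text
[0.57342882 0.15734369 0.17436538] 0.9995336705905402 [1.77895318e-04 9.92366444e-01 1.23323996e-01 2.98779996e-05]
1 [[-0.078, 0.039, 0.0398], [-0.0091, 0.0713, 0.0461], [0.0303, 0.0999, 0.0503]]
-1 [[-0.0781, -0.1, 0.0396], [-0.0096, -0.0655, 0.046], [0.0304, -0.0384, 0.0499]]
```

View pics/c1.png

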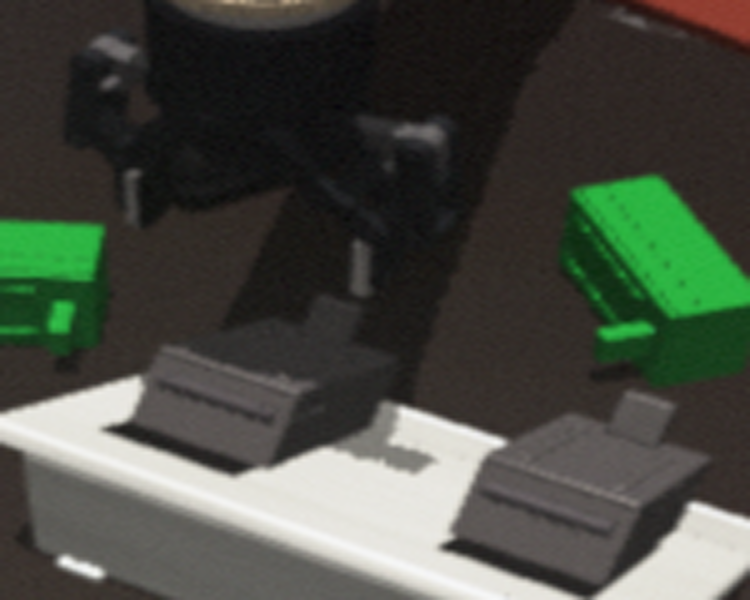

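Both lids are shut and in place (right lid centre at y = −0.069). Open fingers at crop (133,195) and (360,265) straddle the right case. Descending 112 mm.

Request:
step_arm --pt "0 0 -0.3 0" --pt "0 0 -0.3 0" --pt "0 0 -0.25 0" --pt "0 0 -0.15 0" --pt "0 0 0 0"

```text
t: 17.08
position: [0.5734, 0.1571, 0.0738]
ee_rot: [0.0, 0.992, 0.123, -0.001]
wrist_force: [-0.7, 0.5, 0.3]
width: 1.002
```

Request:
step_arm --pt "0 0 -0.06 0" --pt "0 0 -0.06 0" --pt "0 0 0 0"

```text
t: 17.45
position: [0.5739, 0.1574, 0.0621]
ee_rot: [0.0, 0.992, 0.123, -0.0]
wrist_force: [-0.5, 0.3, 0.6]
width: 1.0
```

Request:
step_arm --pt "0 0 0 0" --pt "0 0 0 0" --pt "0 0 0 0" --claw -1 --newtons 60

```text
t: 17.82
position: [0.5741, 0.1577, 0.0627]
ee_rot: [-0.0, 0.992, 0.123, 0.0]
wrist_force: [-1.6, -0.0, 3.2]
width: 0.722
```

```bash
python3 - <<'E'
from h import *
c=cap('scene');cv2.imwrite('pics/c2.png',cv2.resize(c['color'][190:330,280:430],None,fx=5,fy=4.2,interpolation=cv2.INTER_CUBIC))
E
```

```text
(no output)
```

View pics/c2.png

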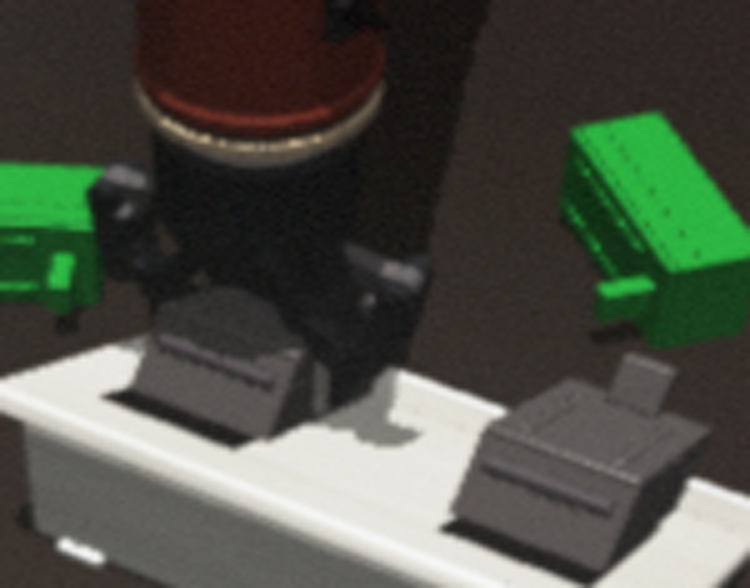

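Gripped (61.4 mm). Lifting.

Request:
step_arm --pt "0 0 0.15 0" --pt "0 0 0.25 0" --pt "0 0 0.35 0" --pt "0 0 0.35 0" --pt "0 0 0.3 0"

```text
t: 18.5
position: [0.5739, 0.1574, 0.2042]
ee_rot: [0.0, 0.992, 0.123, 0.0]
wrist_force: [0.1, -0.1, -3.7]
width: 0.716
```

```bash
python3 - <<'E'
from h import *
c=cap('scene');cv2.imwrite('pics/c3.png',cv2.resize(c['color'][120:330,240:470],None,fx=3.4,fy=2.8,interpolation=cv2.INTER_CUBIC))
E
```

```text
(no output)
```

View pics/c3.png

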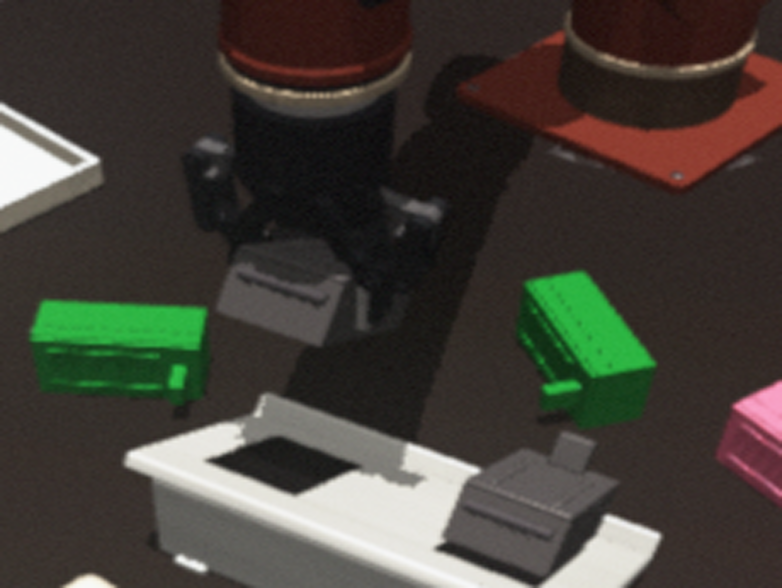

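Case held level with its tilt unchanged (crop 280,300). Carrying to the tray and turning −15°.

Request:
step_arm --pt "-0.02 -0.15 0.05 0" --pt "-0.06 -0.3 0.05 -0.05" --pt "-0.08 -0.4 0 -0.05" --pt "-0.09 -0.4 0 -0.05" --pt "-0.1 -0.4 0 -0.05"

```text
t: 19.18
position: [0.5374, -0.0103, 0.2109]
ee_rot: [0.0, 1.0, 0.017, -0.001]
wrist_force: [0.6, -0.2, -3.8]
width: 0.714
```

Request:
step_arm --pt "-0.1 -0.45 0 -0.05" --pt "-0.1 -0.45 0 0" --pt "-0.1 -0.45 0 0" --pt "-0.1 -0.45 0 0" --pt "-0.1 -0.45 0 0"

```text
t: 19.8
position: [0.4868, -0.2347, 0.211]
ee_rot: [-0.0, 1.0, -0.008, -0.001]
wrist_force: [1.2, -0.7, -4.3]
width: 0.722
```

Request:
step_arm --pt "0 -0.3 0 0" --pt "0 -0.2 0 0" --pt "0 0 0 0" --pt "0 0 0 0"

```text
t: 20.3
position: [0.4891, -0.2813, 0.2119]
ee_rot: [-0.001, 1.0, -0.007, -0.0]
wrist_force: [0.7, 0.5, -3.5]
width: 0.718
```

```bash
python3 - <<'E'
from h import *
s=r.read_state();print(s['position'],s['ee_rot'],s['width'])
c=cap('scene');cv2.imwrite('pics/d1.png',cv2.resize(c['color'][60:300,80:360],None,fx=2.8,fy=2.5,interpolation=cv2.INTER_CUBIC))
E
```

```text
[ 0.48910994 -0.28126561  0.21190342] [-5.67034780e-04  9.99977317e-01 -6.70679657e-03 -2.51272057e-04] 0.7184811864809362
```

View pics/d1.png

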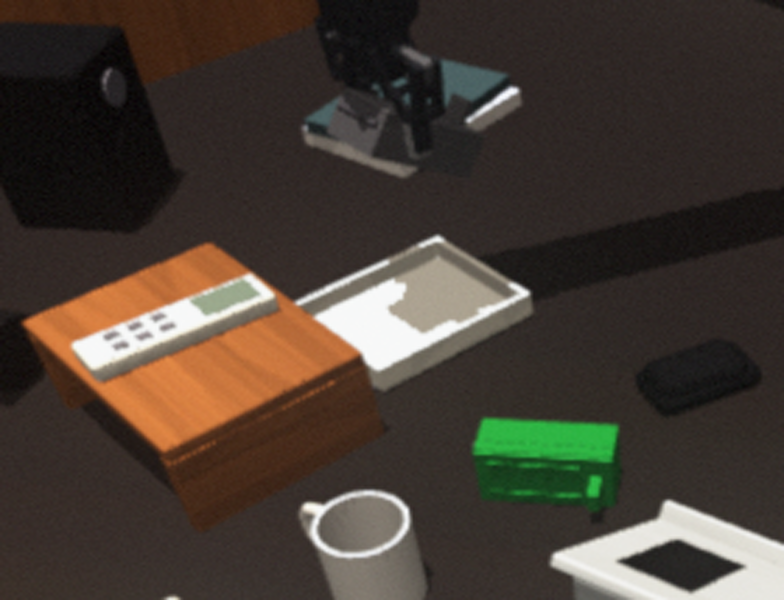

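The case hangs above the tray (crop 355,125; tray 430,300). Measuring its tilt.

```bash
python3 - <<'E'
from h import *
c=np.load('last_scene.npz');w=cloud(c)
m=np.zeros(w.shape[:2],np.uint8);cv2.fillPoly(m,[np.array([(80+x/2.8,60+y/2.5) for x,y in [(345,103),(375,110),(368,148),(335,135)]]).round().astype(int)],1)
P=w[(m>0)&~np.isnan(w[...,0])];m0=np.median(P,0);P=P[np.linalg.norm(P-m0,axis=1)<.05]
n=np.linalg.svd(P-P.mean(0),full_matrices=False)[2][2];n*=np.sign(n[0])
print(len(P),P.mean(0),n,np.degrees(np.arctan2(n[2],n[0])),np.std((P-P.mean(0))@n))
f=np.array(r.read_state()['position'])
for ph in np.radians([35,30,25,20,15,10,5,0]):
    print(np.degrees(ph).round(),(.073*np.cos(ph)-.0306*np.sin(ph)-.0422).round(4),(.073*np.sin(ph)+.0306*np.cos(ph)-.067).round(4))
E
```

```text
190 [ 0.52261157 -0.28086451  0.25004835] [ 0.85646368 -0.03446963  0.51505515] 31.021615152275434 0.0016379176311886318
35.0 0.0 -0.0001
30.0 0.0057 -0.004
25.0 0.011 -0.0084
20.0 0.0159 -0.0133
15.0 0.0204 -0.0185
10.0 0.0244 -0.0242
5.0 0.0279 -0.0302
0.0 0.0308 -0.0364
```

Request:
step_arm --pt "0 -0.1 -0.25 0" --pt "0 0 -0.4 0" --pt "0 0 -0.35 0" --pt "0 0 -0.25 0" --pt "0 0 0 0"

```text
t: 20.98
position: [0.4881, -0.2908, 0.0857]
ee_rot: [-0.001, 1.0, -0.007, -0.002]
wrist_force: [0.1, -0.3, -3.4]
width: 0.717
```

Request:
step_arm --pt "0 0 -0.15 0" --pt "0 0 -0.1 0" --pt "0 0 -0.05 0" --pt "0 0 -0.03 0" --pt "0 0 0 0"

```text
t: 21.6
position: [0.489, -0.2926, 0.0543]
ee_rot: [-0.0, 1.0, -0.007, 0.0]
wrist_force: [0.3, -0.5, -3.6]
width: 0.72
```

```bash
python3 - <<'E'
from h import *
s=r.read_state();print(s['position'],s['wrist_force'])
c=cap('scene');cv2.imwrite('pics/d2.png',cv2.resize(c['color'][100:220,150:300],None,fx=5,fy=5,interpolation=cv2.INTER_CUBIC))
E
```

```text
[ 0.4890377  -0.29259247  0.05432955] [ 0.31699183 -0.52331952 -3.55811532]
```

View pics/d2.png

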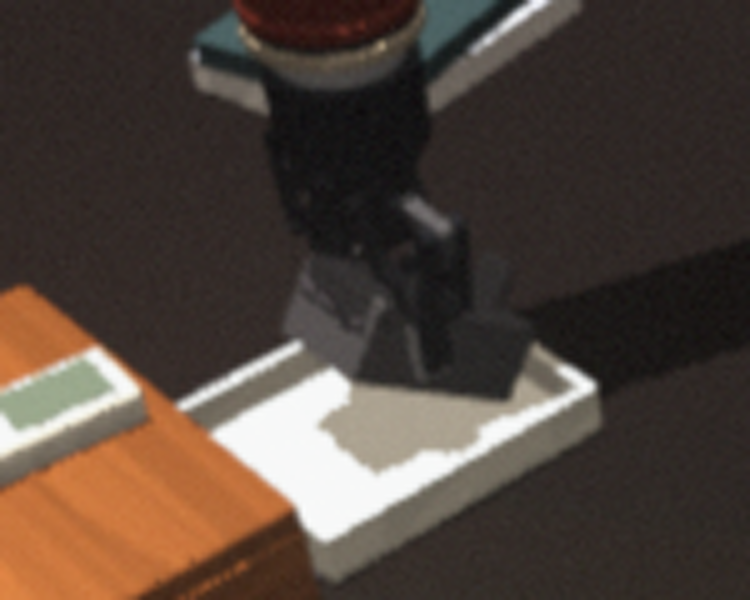

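The case is tilted with its low end (515,395) inside the tray's front. Now I ease the grip, touch the floor and roll it down along the arc.

Request:
step_arm --pt "0 0 -0.02 0" --pt "0 0 -0.02 0" --pt "0.03 0 -0.02 0" --pt "0.03 0 -0.02 0" --pt "0.05 0 -0.044 0" --newtons 28

```text
t: 22.28
position: [0.5003, -0.293, 0.0431]
ee_rot: [0.0, 1.0, -0.008, 0.0]
wrist_force: [-2.0, 0.6, 7.1]
width: 0.719
```

Request:
step_arm --pt "0.05 0 -0.049 0" --pt "0.045 0 -0.052 0" --pt "0 0 0 0"

```text
t: 22.65
position: [0.51, -0.293, 0.0324]
ee_rot: [0.0, 1.0, -0.007, 0.0]
wrist_force: [-1.3, -0.2, 4.2]
width: 0.718
```

```bash
python3 - <<'E'
from h import *
s=r.read_state();print(s['position'],s['wrist_force'],s['width'])
c=cap('scene');cv2.imwrite('pics/d3.png',cv2.resize(c['color'][100:220,150:300],None,fx=5,fy=5,interpolation=cv2.INTER_CUBIC))
E
```

```text
[ 0.5100436  -0.29300259  0.03244614] [-1.27468843 -0.24390429  4.1989905 ] 0.7182300327102966
```

View pics/d3.png

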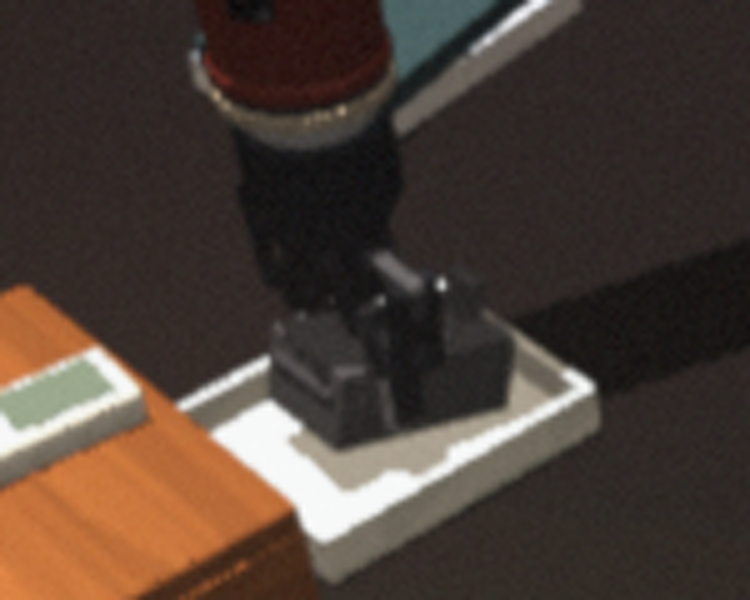

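It is rolling flat as planned, with about 15° left. Continuing.

Request:
step_arm --pt "0.04 0 -0.055 0" --pt "0.035 0 -0.06 0" --pt "0.03 0 -0.06 0" --pt "0 0 -0.01 0" --pt "0 0 0 0"

```text
t: 23.32
position: [0.5207, -0.2931, 0.0141]
ee_rot: [0.001, 1.0, -0.007, 0.001]
wrist_force: [0.7, -1.5, 4.8]
width: 0.716
```

```bash
python3 - <<'E'
from h import *
s=r.read_state();print(s['position'],s['wrist_force'],s['width'])
c=cap('scene');cv2.imwrite('pics/d4.png',cv2.resize(c['color'][100:220,150:300],None,fx=5,fy=5,interpolation=cv2.INTER_CUBIC))
E
```

```text
[ 0.52074618 -0.29311534  0.01414083] [ 0.65630892 -1.49146449  4.77012743] 0.7161633753571575
```

View pics/d4.png

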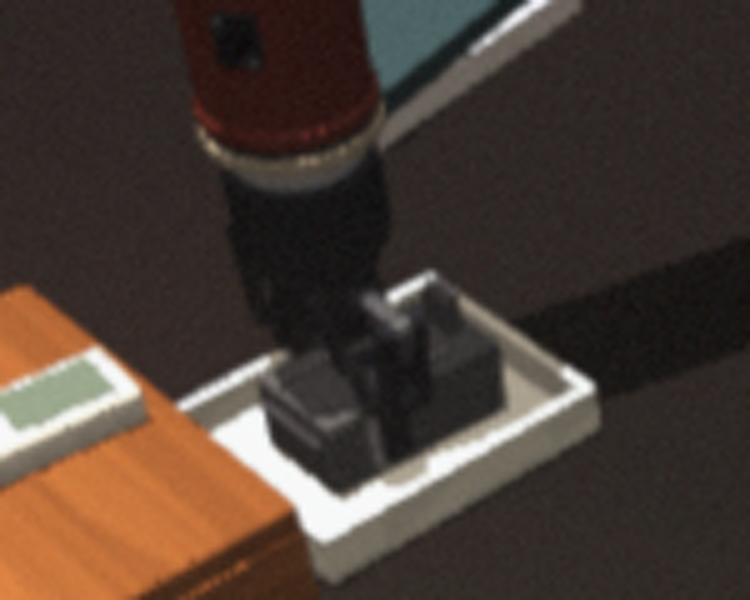

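Close to flat. Releasing gently and rising.

Request:
step_arm --pt "0 0 0 0" --pt "0 0 0 0" --pt "0 0 0 0" --claw 0.7

```text
t: 23.75
position: [0.52, -0.2925, 0.0132]
ee_rot: [-0.0, 1.0, -0.007, -0.0]
wrist_force: [-0.1, -1.0, -0.3]
width: 0.846
```

Request:
step_arm --pt "0 0 0.15 0" --pt "0 0 0.3 0" --pt "0 0 0.4 0" --pt "0 0 0.4 0" --pt "0 0 0.2 0"

```text
t: 24.38
position: [0.5211, -0.2929, 0.1621]
ee_rot: [0.001, 1.0, -0.007, 0.002]
wrist_force: [-1.1, 0.3, -0.4]
width: 0.855
```

```bash
cat > chk.py <<'E'
from h import *
import sys
c=cap('scene');cv2.imwrite('pics/'+sys.argv[1],cv2.resize(c['color'][100:220,120:300],None,fx=4.4,fy=4.4,interpolation=cv2.INTER_CUBIC))
w=cloud(c)
k=(abs(w[...,0]-float(sys.argv[2]))<.075)&(abs(w[...,1]+.2925)<.06)&(w[...,2]>.045)&(w[...,2]<.066)&(c['color'].max(-1)<130)
P=w[k];n=np.linalg.svd(P-P.mean(0),full_matrices=False)[2][2];n*=np.sign(n[2])
print(len(P),'n',n.round(3),'z',np.percentile(P[:,2],[2,50,98]).round(4),'rms',np.std((P-P.mean(0))@n).round(4),cv2.minAreaRect(P[:,:2].astype(np.float32)))
k=(w[...,2]>.024)&(w[...,2]<.04)&(w[...,1]<-.2)&(w[...,1]>-.39)&(w[...,0]>.38)&(w[...,0]<.62+.12)&(c['color'].min(-1)>90)
print('rim',cv2.minAreaRect(w[k][:,:2].astype(np.float32)),np.percentile(w[k],[1,99],axis=0).round(4).tolist())
E
python3 chk.py d5.png .50
```

```text
712 n [0.014 0.042 0.999] z [0.0459 0.0535 0.0599] rms 0.0028 ((0.5005133748054504, -0.2915836572647095), (0.06769305467605591, 0.1113048642873764), 88.44524383544922)
rim ((0.5022106766700745, -0.292091429233551), (0.1506468504667282, 0.1766858696937561), 88.45769500732422) [[0.4162, -0.3657, 0.0242], [0.5905, -0.2174, 0.036]]
```

View pics/d5.png

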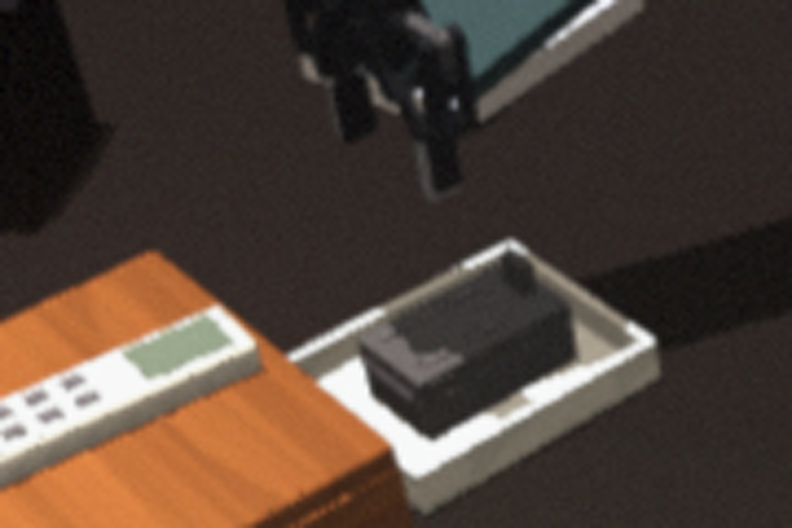

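The case lies flat and shut in the tray, centred within about 2 mm. Now going round to the front wall with closed fingers.

Request:
step_arm --pt "-0.3 0 0 0" --pt "-0.45 0 0 0" --pt "-0.45 0 0 0" --pt "-0.4 0 0 0" --pt "0 0 0 0" --claw -1

```text
t: 25.05
position: [0.3573, -0.2931, 0.1587]
ee_rot: [0.0, 1.0, -0.009, -0.0]
wrist_force: [-0.3, 0.1, 0.4]
width: -0.002
```

Request:
step_arm --pt "0 0 -0.3 0" --pt "0 0 -0.4 0" --pt "0 0 -0.4 0" --pt "0 0 -0.2 0" --pt "0 0 0 0"

```text
t: 25.68
position: [0.3598, -0.2916, 0.0272]
ee_rot: [-0.001, 1.0, -0.007, -0.001]
wrist_force: [0.2, -0.2, 0.6]
width: 0.001
```

Request:
step_arm --pt "0.1 0 -0.06 0" --pt "0.15 0 0 0" --pt "0.12 0 0 0" --pt "0.08 0 0 0" --pt "0.08 0 0 0"

```text
t: 26.3
position: [0.4129, -0.2926, 0.0223]
ee_rot: [-0.0, 1.0, -0.007, -0.001]
wrist_force: [-2.9, -0.3, 3.4]
width: 0.003
```

```bash
python3 chk.py e1.png .51
```

```text
720 n [0.017 0.044 0.999] z [0.046  0.0534 0.0595] rms 0.0027 ((0.5079448223114014, -0.29239779710769653), (0.06622327864170074, 0.11258076876401901), 87.88756561279297)
rim ((0.5081114172935486, -0.29197388887405396), (0.15220633149147034, 0.17912815511226654), 88.68318939208984) [[0.4226, -0.3654, 0.0244], [0.5943, -0.2179, 0.0347]]
```

View pics/e1.png

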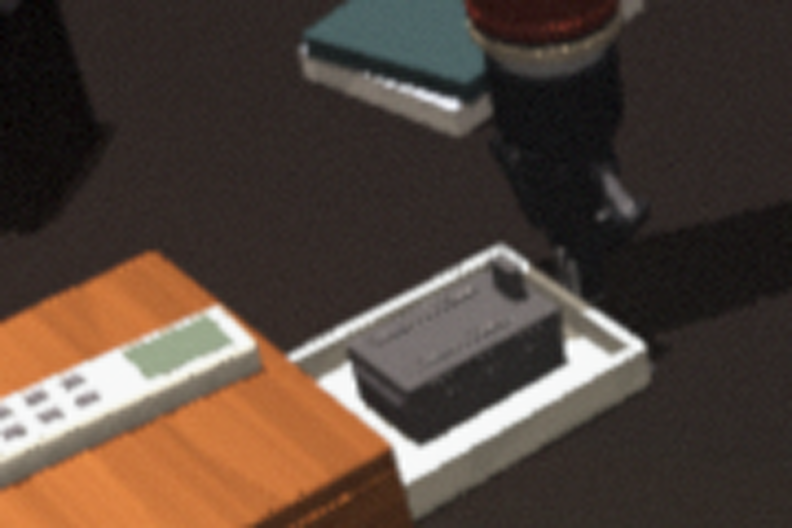

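Pushing works; tray and case move together (3 N). Continuing.

Request:
step_arm --pt "0.1 0 0 0" --pt "0.1 0 0 0" --pt "0.1 0 0 0" --pt "0.1 0 0 0" --pt "0.1 0 0 0"

```text
t: 26.98
position: [0.4637, -0.2927, 0.0223]
ee_rot: [0.0, 1.0, -0.007, -0.0]
wrist_force: [-3.3, -1.6, -0.5]
width: -0.002
```

Request:
step_arm --pt "0.1 0 0 0" --pt "0.1 0 0 0" --pt "0.1 0 0 0" --pt "0.06 0 0 0" --pt "0 0 0 0"

```text
t: 27.6
position: [0.5002, -0.2918, 0.0224]
ee_rot: [-0.0, 1.0, -0.007, 0.001]
wrist_force: [0.2, 0.6, 0.3]
width: -0.001
```

```bash
python3 chk.py e2.png .59
```

```text
329 n [0.011 0.039 0.999] z [0.0465 0.0537 0.0616] rms 0.0027 ((0.5662773847579956, -0.2921416461467743), (0.052854303270578384, 0.06692169606685638), 0.642895519733429)
rim ((0.5475234985351562, -0.2922070622444153), (0.15347319841384888, 0.08339280635118484), 83.75685119628906) [[0.5087, -0.3662, 0.0243], [0.5954, -0.219, 0.0345]]
```

View pics/e2.png

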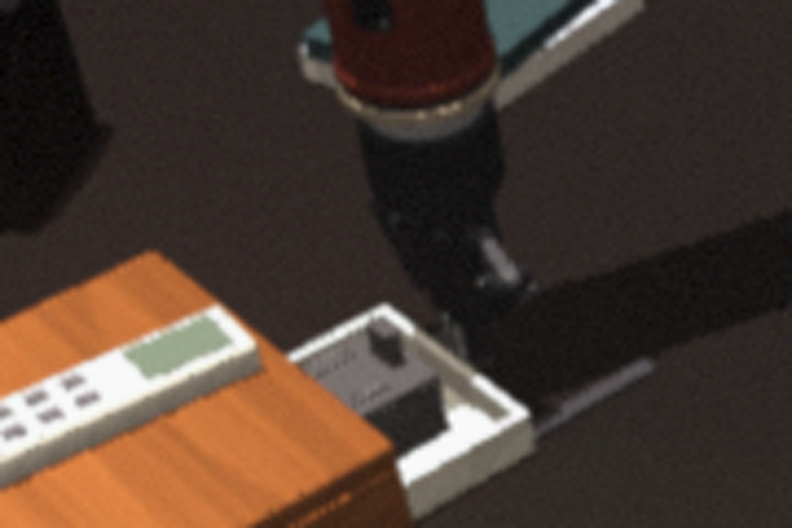

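About 24 mm to go; shorter rows until the stop is felt.

Request:
step_arm --pt "0.05 0 0 0" --pt "0.05 0 0 0" --pt "0.05 0 0 0" --pt "0.04 0 0 0"

```text
t: 28.15
position: [0.5183, -0.2924, 0.0223]
ee_rot: [-0.0, 1.0, -0.007, -0.0]
wrist_force: [-3.3, 0.7, 1.1]
width: -0.0
```

Request:
step_arm --pt "0.03 0 0 0" --pt "0.02 0 0 0"

```text
t: 28.4
position: [0.5232, -0.2925, 0.0223]
ee_rot: [-0.0, 1.0, -0.007, 0.0]
wrist_force: [-2.7, 0.8, 1.2]
width: -0.002
```

Request:
step_arm --pt "0.02 0 0 0" --pt "0.02 0 0 0"

```text
t: 28.65
position: [0.5237, -0.2926, 0.0221]
ee_rot: [-0.0, 1.0, -0.008, -0.003]
wrist_force: [-21.6, 5.1, 18.5]
width: -0.001
```

The stop is reached: the force jumped to 22 N at TCP x = 0.5237. Backing off and checking.

Request:
step_arm --pt "-0.1 0 0 0" --pt "-0.4 0 0 0" --pt "-0.4 0 0.1 0" --pt "-0.3 0 0.4 0" --pt "0 0 0.5 0"

```text
t: 29.28
position: [0.4045, -0.2929, 0.1227]
ee_rot: [-0.0, 1.0, -0.009, -0.001]
wrist_force: [1.3, -1.0, 0.3]
width: 0.004
```

Request:
step_arm --pt "0 0 0.4 0" --pt "0 0 0 0" --pt "0 0 0 0"

```text
t: 29.65
position: [0.407, -0.2926, 0.1619]
ee_rot: [0.0, 1.0, -0.007, 0.0]
wrist_force: [-0.5, -0.4, 0.3]
width: 0.003
```

```bash
python3 chk.py f1.png .58; python3 - <<'E'
from h import *
c=cap('scene','f2.png');w=cloud(c);b=board(w);dark=c['color'].max(-1)<150
k=(abs(b[...,0])<.12)&(b[...,1]>0)&(abs(b[...,1])<.13)&(abs(b[...,2]-.0455)<.006)&dark
print(np.percentile(b[k],[1,50,99],axis=0).round(4).tolist())
print(r.read_state()['wrist_force'])
E
```

```text
181 n [-0.024  0.059  0.998] z [0.0459 0.0536 0.0647] rms 0.0035 ((0.5790562033653259, -0.2932285666465759), (0.0307160634547472, 0.06548675149679184), 2.573674440383911)
rim ((0.5592058897018433, -0.29119873046875), (0.15200629830360413, 0.06074963137507439), 83.22702026367188) [[0.5324, -0.3651, 0.0242], [0.5965, -0.2195, 0.0352]]
[[-0.0775, 0.0392, 0.0398], [-0.009, 0.0716, 0.0461], [0.0307, 0.0999, 0.0501]]
[-0.18914219 -0.2266954   0.06460741]
```

View pics/f2.png

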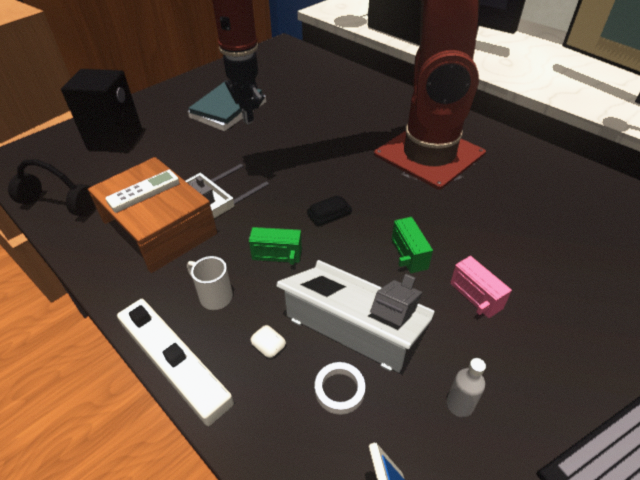

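View pics/f1.png

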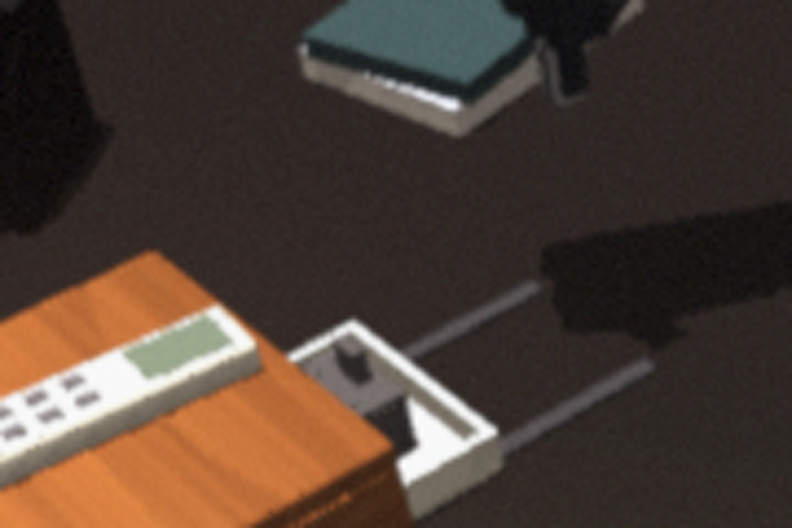

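The tray is home (front at about x = 0.534). The stiff case is flat and shut in it, and the good case is shut in its place. The bystanders look unmoved and the arm is clear.

```bash
python3 -c "
from station import r
print(r.finish_job(), r.read_state()['t'])"
```

```text
the job is handed in; nothing more can be done
the job is handed in; nothing more can be done
```

I checked both lids, put the stiff case (the right one) in the tray and slid the tray home. The job is handed in; the last move ended at 29.65 s and no verdict was reported.

- **Lid checks:** The left lid, lifted to about 0.8 rad, dropped shut when let go, so that is the good case. The right lid stayed up at about 0.79 rad, so I brought it back down shut.
- **One slip:** My first pinch on the right tab lifted the whole case by about 8 cm instead of opening the lid. I set it back in place and tried again with a lighter grip near the tab's top, which worked.
- **Setting down:** I carried the case by its sides and touched its low edge to the tray floor. I then rolled it flat in the grip, let go and pushed the tray until the push force jumped to 22 N at the stop.
- **Last checks:**
  - The tray's front edge is within about 2 mm of the home position I worked out.
  - The stiff case is near the tray's centre, lid height as expected for shut. With the tray home, the last lid-plane fit read about 0.06 rad off level. That fit came from few pixels, as the riser covers half the case.
  - The good case's lid is shut and matches its starting position to within about 1–2 mm.
  - The mug, mouse, earphone box, tape, bottle and remote look unmoved in the picture; I did not measure them.
  - The arm was clear of everything.

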